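Clear the setting block from the sherd clamp and hold its jaw open at the mark

ROBOT

A 7-joint arm with a two-finger parallel gripper is mounted at the origin on a cart in front of the work surface, level with it; the furniture and walls round the work are solid. World frame = base frame: x ahead of the robot, y to its left, z up, the work surface at z = 0. Lengths are in m, angles in degrees, forces in N, time in s.
With the tool pointing down it reaches from about 0.35 to 0.9 m from the base axis. Payload 8.1 kg.
Tool frame: the origin (TCP) lies at the centre of the arm's flange, where the gripper is bolted on; the fingertips stand 173 mm ahead of it and the grasp point (between the pads) lies 155 mm ahead of it; z points along the fingers, y is the line along which they close (so a half turn about z gives the same grasp; the last joint's range is limited). The gripper opens to 85 mm and grips with 20 to 120 N. Pads are 22 mm wide; open, the fingers measure 114 mm over their backs; the gripper's body (76 mm by 85 mm) begins 54 mm behind the grasp point. The pads swing forward as they close: fully open they stand 13 mm farther back than shut.
Start: joints at [65.569, 24.895, 1.432, 90.138, -0.665, 64.973, -4.303], TCP at [0.199, -0.593, 0.405] pointing down, gripper open.
Joint ranges: [-149.89, 149.89], [-25.12, 119.58], [-72.63, 75.52], [4.76, 147.25], [-75.54, 255.54], [6.69, 114.76], [-157.13, 157.13]. Speed limits (degrees/s): [127.2, 127.2, 172.46, 172.46, 180, 180, 180].

INTERFACE

Orientations are given as [roll, pitch, yaw] about the fixed x, y, z axes, in that order (R = Rz(yaw) Ry(pitch) Rx(roll)).
In Python, from station import monitor, eyes, ticket gives the robot as it stands.
- The arm moves only by the tool move_arm, never from a script. Its argument "targets" is a list of rows, each an object of numbers: "ax", "ay", "az": the turn, a rotation vector about the tool's x, y, z in degrees; "dx", "dy", "dz": the shift along the tool's x, y, z in m; "jaw": the closure, from -1 (fully open) to 1 (shut). A call has 1 to 12 rows; each row is the pose to reach, as a shift and turn from the pose commanded when the call began, along the tool's axes at that moment; what a row does not reach only later rows make up. A row lasts 1/10 s, in which the tool goes at most 50 mm and 8.59 degrees, less where a joint would pass 70% of its speed; a pose out of reach is approached as far as the arm can. A call with a gripper value outside its range is refused whole. The fingers move at their own pace and stop on an object; "squeeze" is the grip in N (left out, the last holds). Time passes only in rows, so rows that repeat a pose let the fingers close. It gives the time, the measured TCP pose, the force, the opening and the grip force at its end, in the units of the state.
- monitor.sense(): the state, without advancing time (a new reading comes with each control period).
- eyes.read_camera(name): name is "scene" or "top" or "wrist"; returns a dict with "color" (384x512x3 uint8, red, green, blue), "range_z" (384x512 float32, m along the optical axis (not along the pixel's ray), 0 where there is no reading), "camera_matrix" (3x3 intrinsics, pixels), "R" (3x3) and "t" (3): a world point X has camera coordinates R X + t. Camera axes: x right, y down, z forward; pixel columns grow to the right and rows downward; lengths in m; the calibration is good to about 2 mm. A picture is of the moment at which its call begins.
- ticket.close_job(): hands the job in; it is judged then, once.
The state is a dict: "time_s": time; "joints": joint angles; "qvel": joint speeds; "tau": joint torques, N m; "position": TCP position; "tcp_rot": TCP orientation; "contact_force": force on the tool from outside, world axes, zero at the start; "wrist_torque": the same for the moment, N m; "finger_gap": finger opening in m; "finger_force": force on a finger pad.
Only numpy, scipy, OpenCV 4.12 (cv2) and the standard library are available. Lean on these libraries where they do the work, as an engineer would, in place of code of your own. Each camera call takes 0.05 s, during which the arm holds its last target. There are 200 camera calls.

TASK

The spring clamp has to be made ready for a colleague to lay a sherd in. Put the metal setting block that is lying between the clamp's jaws back into its own storage holder - the empty one whose pocket it just fits, pushed in fully home - and let go of it; then pull the clamp's black handle back against its spring until the pointer on its foot is level with the brass index, and hold it there: the program finishes while still gripping the handle with the jaw held open at the index. Do not shift the brass index or disturb the other things on the table.

Things in the scene. Friction and masses are not known exactly. Their poses are not given: they have to be found in the camera images.
- clamp: Sherd clamp fixed to the table: dark steel plate 290 x 100 mm (local x -165 to +125 mm), 10 mm thick. Origin: on the table under the plate; local x along the clamp, z up. Fixed jaw at the +x end (x +102 to +125 mm). Spring housing at x -80 to -35 mm, 60 mm wide, top 42 mm above the table. Beyond it the pull rod and black handle. Pulling the handle along local -x opens the jaw.
- jaw (a joint): How far handle and moving jaw are pulled out, m: 0 = shut (start), 0.050 = stop. They slide along the clamp's local -x. The spring pulls back with about 4.5 N at 0, rising to about 11 N at the stop (130 N/m); let go, it returns to 0.
- jaw_handle (a point): Centre of the top of the black handle, 86 mm above the table; moves with the jaw. The handle is an upright slab 14 mm thick (clamp's x), 50 mm wide (clamp's y), 12 to 86 mm above the table, 14 mm clear of the 42 mm high housing when shut: grip it from above across its 14 mm, in its upper part. Axes as the clamp's.
- jaw_pointer (a point): Tip of the small steel pointer that sticks out sideways (clamp's local -y) from the foot of the handle, 15 mm above the table; moves with the jaw. At clamp x -101 mm when shut. Axes as the clamp's.
- index_tip (a point): Tip of the brass index, a small rider with a fin (top 23 mm above the table) on the plate's long edge by the white scale strip: the mark, 15 to 45 mm farther along the clamp's local -x than the shut jaw's pointer. Over 6 N pushes it along. The pointer is level with it when both tips have the same clamp-local x. Axes as the clamp's.
- clamp_bed (a point): Middle of the free space between the shut jaws, on the plate, 10 mm above the table. The jaws' rubber faces stand 35.5 mm either side of it along the clamp's x; jaws are 70 mm wide (clamp's y), tops 44 mm above the table. Sides and top are open. Axes as the clamp's.
- block: Plain aluminium setting block, 40 (local x) x 30 (local y) x 55 mm high, about 0.18 kg, standing upright loose on the clamp's plate between the jaws, its 40 mm side across the clamp. Origin: centre of its underside.
- holder_mid: The block's own storage holder: wooden piece 85 (local x) x 75 x 26 mm high, fixed to the table, with a rectangular pocket in the middle of its top, 44 (local x) x 34 mm, 18 mm deep (floor 8 mm above the table). Empty at the start. Origin: centre of its underside. The three holders may stand in any order.
- holder_mid_hole0 (a point): Centre of the mouth of that pocket, 26 mm above the table; axes as the holder's. The block is home when its underside is 18 mm below this point.
- holder_big: Another empty wooden holder, 85 x 75 x 26 mm, whose pocket (58 x 48 mm) is too large: wrong place. Origin: centre of its underside.
- holder_small: Third wooden holder, 85 x 75 x 26 mm, small pocket (28 x 22 mm) taken by the spare block. Origin: centre of its underside.
- spare_block: Small aluminium block 25 x 19 x 45 mm standing in the small holder, top 53 mm above the table; leave it. Origin: centre of its underside.
- wax: Red block of modelling wax, 38 x 62 x 22 mm, lying on the table; leave it. Origin: centre of its underside.
- marker_pen: White marker with black cap, 13 x 130 x 13 mm, lying on the table; leave it. Origin: centre of its underside.
Things that resemble listed ones, but are neither listed nor needed, are in the scene too. Leave any purple look-alike of the holder_mid alone.

How it is judged (in metres and radians):
On the way, in this order (a step that is already met when the one before it is completed fails the run):
1. the setting block stands fully home in its own holder and is let go, the jaw still shut (horizontal distance between block and holder_mid_hole0 below 0.004 m and z of block in the frame of holder_mid_hole0 below -0.014 m and angle between block's own z axis and vertical below 0.1 rad and contact force between the arm and block below 0.2 N and value of joint jaw below 0.008 m), for 0.2 s.
2. the gripped handle is pulled out so that the pointer is level with the index (x of jaw_pointer in the frame of index_tip between -0.004 and 0.004 m and contact force between the fingers and jaw above 2 N), for 0.3 s.
At the end, for the whole second after the job is handed in: The fingers hold the handle (over 2 N of contact) with the pointer within 4 mm of the index along the clamp and the jaw still, and the setting block stands at rest in its own holder: within 4 mm of the pocket's centre, its underside at least 14 mm below the mouth, upright, untouched (all of step 2 and velocity of joint jaw between -0.01 and 0.01 m/s and horizontal distance between block and holder_mid_hole0 below 0.004 m and z of block in the frame of holder_mid_hole0 below -0.014 m and angle between block's own z axis and vertical below 0.1 rad and contact force between the arm and block below 0.2 N and linear speed of block below 0.02 m/s); the arm keeps its last pose, push and grip.
It fails at once if the brass index is shifted (distance of index_tip from where it was at the start of the episode above 0.004 m).
It fails at once if the spare block is disturbed (distance of spare_block from where it was at the start of the episode above 0.01 m).
It fails at once if the wax block is disturbed (distance of wax from where it was at the start of the episode above 0.02 m).
It fails at once if the marker is disturbed (distance of marker_pen from where it was at the start of the episode above 0.02 m).
It also fails if it takes over 54 s, if anything falls off the work surface, if the arm or the gripper's body presses on something with over 40 N, if the wrist force passes 120 N, or if a joint passes its speed limit or range.

## Working session

There is one attempt and no reset: what is moved stays moved. The work goes in short steps, Python scripts to look and compute and a tool call to move; the robot and the scene stay as the last step left them, time stands still between calls to the robot, and variables do not carry over. Pictures are saved under pics/ and viewed, at most 10 in all, crops included, and the job is handed in when it is done.

Besides the shell and the picture viewer there is one more tool, called after "Request:" by a JSON object that holds its "api" and its "payload". move_arm: Moves the arm, as the interface text tells. Its arguments: {"type":"object","properties":{"targets":{"type":"array"},"squeeze":{"type":"number"}},"required":["targets"]}

```bash
mkdir -p pics; ls; cat > h.py <<'E'
import numpy as np, cv2
from station import monitor, eyes, ticket
def shot(n,f):
    c=eyes.read_camera(n); np.savez('pics/'+f+'.npz',**c); cv2.imwrite('pics/'+f+'.png',c['color'][:,:,::-1]); return c
def load(f): return np.load('pics/'+f+'.npz')
def pts(c):
    K=c['camera_matrix'];h,w=c['range_z'].shape
    u,v=np.meshgrid(np.arange(w),np.arange(h));z=c['range_z']
    P=np.stack([(u-K[0,2])/K[0,0]*z,(v-K[1,2])/K[1,1]*z,z],-1)
    return (P-c['t'])@c['R']
def ray(c,u,v,z):  # pixel at world height z
    K=c['camera_matrix'];R=c['R'];o=-R.T@c['t']
    d=R.T@np.array([(u-K[0,2])/K[0,0],(v-K[1,2])/K[1,1],1]);return o+d*(z-o[2])/d[2]
E
python3 - <<'E'
from h import *
print(monitor.sense())
for n in ['top','scene']:
    c=shot(n,n+'0'); print(n,c['camera_matrix'].tolist(),(-c['R'].T@c['t']).round(3))
    
a=cv2.imread('pics/top0.png'); cv2.imwrite('pics/top0b.png',cv2.resize(a,(800,600),interpolation=cv2.INTER_CUBIC))
E
```

```text
pics
{'time_s': 0.0, 'joints': array([65.56999524, 24.93731669,  1.43178602, 90.18794615, -0.66467116,
       64.97483134, -4.30452016]), 'qvel': array([ 0.01230324,  0.00621188, -0.0509961 ,  0.07982108, -0.06072366,
       -0.02516969,  0.03201496]), 'tau': array([ 7.93891468e-04, -6.70471859e+01,  1.02537777e+00, -3.16208518e+01,
        1.56699016e-02,  1.23167544e-02, -6.23709570e-05]), 'position': array([ 0.19873754, -0.59232062,  0.40392437]), 'tcp_rot': array([-1.79908631e+02,  8.69003944e-03,  1.85450005e+01]), 'contact_force': array([-0.31089623, -0.52237768, -0.40309724]), 'wrist_torque': array([ 0.04832663, -0.02522642, -0.00407839]), 'finger_force': 0.0, 'finger_gap': 0.08548071534224475}
top [[409.29725657457396, 0.0, 253.87993839265116], [0.0, 409.29725657457396, 187.79915049339354], [0.0, 0.0, 1.0]] [ 0.397 -0.03   1.525]
scene [[383.695162294069, 0.0, 259.2667073723629], [0.0, 383.695162294069, 196.55124649116541], [0.0, 0.0, 1.0]] [-0.033  0.85   0.747]
```

View pics/top0b.png

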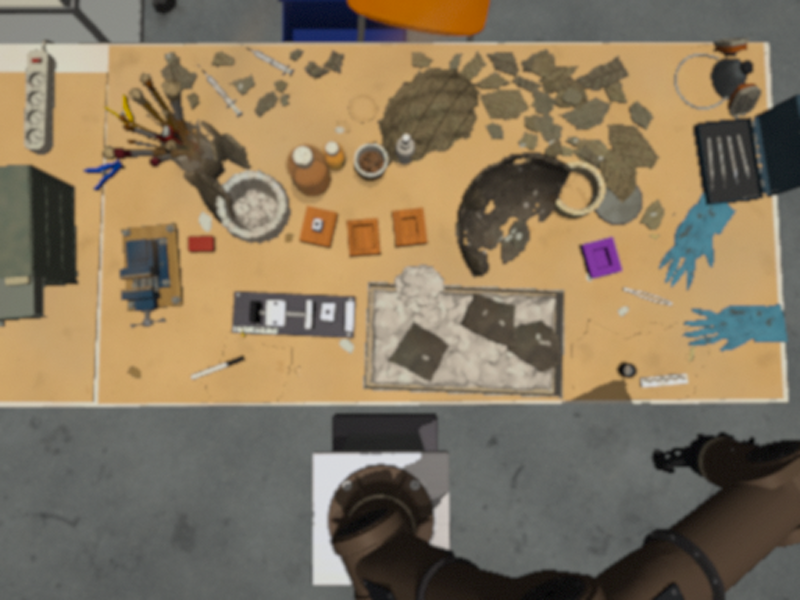

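The overview shows the clamp at about (293,313), handle on its left end and the block at (327,311). The spare's holder is at (318,227), with two empty holders at (363,238) and (409,227). The purple look-alike is at (601,257). Next I'll get rough positions so I can look from the wrist camera.

```bash
python3 - <<'E'
from h import *
c=load('top0'); s=.64
for n,u,v,z in [('block',327,311,.065),('handle',256,310,.086),('h1',318,227,.026),('h2',363,238,.026),('h3',409,227,.026),('plateL',233,313,.01),('plateR',355,316,.01),('tray',370,290,0.03)]:
    print(n,ray(c,u*s,v*s,z).round(4))
P=pts(c); print(P[140:155:2,225:240:2,2].round(3)) 
a=c['color'][120:225,140:280,::-1]
cv2.imwrite('pics/topc.png',cv2.resize(a,(800,600),interpolation=cv2.INTER_CUBIC))
print(P[150:250,235:330,2].max(), P[60:250,140:330,2].max())
w=shot('wrist','w0'); p=monitor.sense()
from scipy.spatial.transform import Rotation as Ro
R=Ro.from_euler('xyz',p['tcp_rot'],degrees=True).as_matrix()
print('cam in tool',R.T@(-w['R'].T@w['t']-p['position']), (w['R']@R).round(3), w['camera_matrix'][0])
E
```

```text
block [0.4761 0.1192 0.065 ]
handle [0.478  0.2767 0.086 ]
h1 [0.6777 0.1453 0.026 ]
h2 [0.6509 0.0386 0.026 ]
h3 [ 0.6768 -0.0705  0.026 ]
plateL [0.4755 0.3473 0.01  ]
plateR [0.4669 0.0585 0.01  ]
tray [0.5269 0.0222 0.03  ]
[[0.025 0.026 0.024 0.022 0.028 0.023 0.024 0.03 ]
 [0.026 0.021 0.025 0.024 0.023 0.03  0.026 0.03 ]
 [0.011 0.016 0.008 0.009 0.009 0.011 0.008 0.021]
 [0.025 0.003 0.008 0.009 0.    0.006 0.004 0.021]
 [0.022 0.004 0.011 0.008 0.006 0.01  0.005 0.028]
 [0.026 0.006 0.011 0.005 0.002 0.013 0.008 0.022]
 [0.026 0.007 0.009 0.002 0.005 0.008 0.007 0.019]
 [0.025 0.012 0.006 0.011 0.011 0.01  0.008 0.027]]
1.5253977812911963 1.5253977812911963
cam in tool [ 0.08180616 -0.00114411  0.02958339] [[ 0.001  1.     0.001]
 [-0.948  0.001 -0.319]
 [-0.319 -0.001  0.948]] [344.58592223   0.         257.01841942]
```

View pics/topc.png

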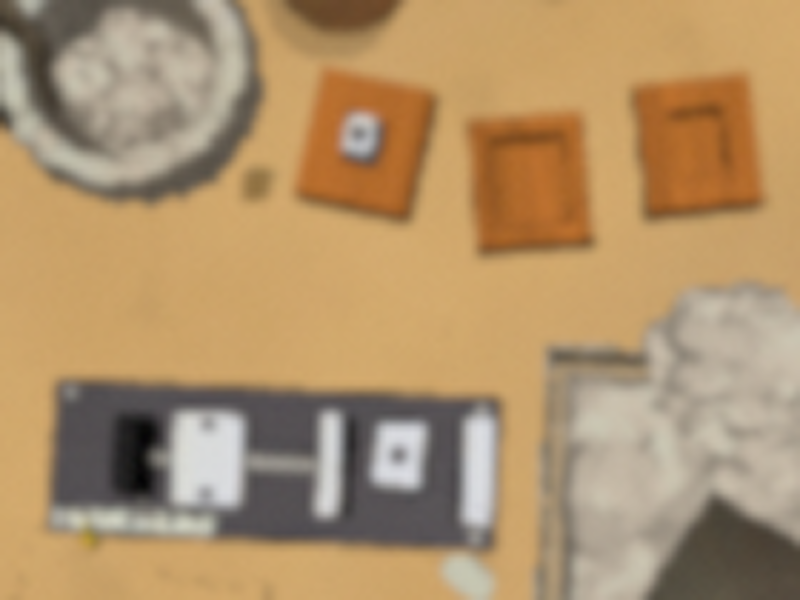

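The right-hand holder, h3 near (0.677,-0.07), has the smaller empty pocket, so it is holder_mid. The middle one has the large pocket. Next I move the wrist camera over the area.

```bash
cat >> h.py <<'E'
from scipy.spatial.transform import Rotation as Ro
def go(xyz,yaw):
    p=monitor.sense();R=Ro.from_euler('xyz',p['tcp_rot'],degrees=True)
    T=Ro.from_euler('xyz',[180,0,yaw],degrees=True)
    print('shift',(R.inv().apply(np.array(xyz)-p['position'])).round(4),'turn',(R.inv()*T).as_rotvec(degrees=True).round(2))
E
python3 -c "
from h import *
go([.56,.13,.40],90)"
```

```text
shift [ 0.5723 -0.57    0.0047] turn [-6.000e-02 -3.000e-02 -7.145e+01]
```

Request:
{"api": "move_arm", "payload": {"targets": [{"dx": 0.572, "dy": -0.57, "dz": 0.005, "az": -71.45}, {"dx": 0.572, "dy": -0.57, "dz": 0.005, "az": -71.45}, {"dx": 0.572, "dy": -0.57, "dz": 0.005, "az": -71.45}, {"dx": 0.572, "dy": -0.57, "dz": 0.005, "az": -71.45}, {"dx": 0.572, "dy": -0.57, "dz": 0.005, "az": -71.45}, {"dx": 0.572, "dy": -0.57, "dz": 0.005, "az": -71.45}, {"dx": 0.572, "dy": -0.57, "dz": 0.005, "az": -71.45}, {"dx": 0.572, "dy": -0.57, "dz": 0.005, "az": -71.45}, {"dx": 0.572, "dy": -0.57, "dz": 0.005, "az": -71.45}, {"dx": 0.572, "dy": -0.57, "dz": 0.005, "az": -71.45}, {"dx": 0.572, "dy": -0.57, "dz": 0.005, "az": -71.45}, {"dx": 0.572, "dy": -0.57, "dz": 0.005, "az": -71.45}]}}

```text
invalid input
```

```bash
python3 -c "
from h import *
go([.56,.13,.40],90)"
```

```text
shift [ 0.5723 -0.57    0.0047] turn [-6.000e-02 -3.000e-02 -7.145e+01]
```

Request:
{"api": "move_arm", "payload": {"targets": [{"dx": 0.04, "dy": -0.04, "dz": 0, "ax": 0, "ay": 0, "az": -4, "jaw": -1}]}}

```text
time_s: 0.25
position: [0.2174, -0.5514, 0.4038]
tcp_rot: [179.9, 0.2, 22.1]
contact_force: [1.1, -0.5, 0.1]
finger_gap: 0.0856
finger_force: 0.0
```

```bash
python3 -c "
from h import *
go([.56,.13,.40],90)"
```

```text
shift [ 0.5739 -0.5024  0.0013] turn [-6.000e-02  2.100e-01 -6.789e+01]
```

Request:
{"api": "move_arm", "payload": {"targets": [{"dx": 0.49, "dy": -0.57, "dz": 0.005, "ax": 0, "ay": 0, "az": -67.5, "jaw": -1}]}}

```text
time_s: 0.35
position: [0.2371, -0.4997, 0.4036]
tcp_rot: [-180.0, -0.0, 31.2]
contact_force: [1.5, 0.9, 0.2]
finger_gap: 0.0854
finger_force: 0.0
```

```bash
python3 -c "
from h import *
go([.56,.13,.40],90)"
```

```text
shift [ 0.6026 -0.3711  0.0038] turn [-2.000e-02 -1.000e-02 -5.877e+01]
```

Request:
{"api": "move_arm", "payload": {"targets": [{"dx": 0.6, "dy": -0.37, "dz": 0.004, "ax": 0, "ay": 0, "az": -58.8, "jaw": -1}, {"dx": 0.6, "dy": -0.37, "dz": 0.004, "ax": 0, "ay": 0, "az": -58.8, "jaw": -1}, {"dx": 0.6, "dy": -0.37, "dz": 0.004, "ax": 0, "ay": 0, "az": -58.8, "jaw": -1}, {"dx": 0.6, "dy": -0.37, "dz": 0.004, "ax": 0, "ay": 0, "az": -58.8, "jaw": -1}, {"dx": 0.6, "dy": -0.37, "dz": 0.004, "ax": 0, "ay": 0, "az": -58.8, "jaw": -1}, {"dx": 0.6, "dy": -0.37, "dz": 0.004, "ax": 0, "ay": 0, "az": -58.8, "jaw": -1}, {"dx": 0.6, "dy": -0.37, "dz": 0.004, "ax": 0, "ay": 0, "az": -58.8, "jaw": -1}, {"dx": 0.6, "dy": -0.37, "dz": 0.004, "ax": 0, "ay": 0, "az": -58.8, "jaw": -1}, {"dx": 0.6, "dy": -0.37, "dz": 0.004, "ax": 0, "ay": 0, "az": -58.8, "jaw": -1}, {"dx": 0.6, "dy": -0.37, "dz": 0.004, "ax": 0, "ay": 0, "az": -58.8, "jaw": -1}, {"dx": 0.6, "dy": -0.37, "dz": 0.004, "ax": 0, "ay": 0, "az": -58.8, "jaw": -1}, {"dx": 0.6, "dy": -0.37, "dz": 0.004, "ax": 0, "ay": 0, "az": -58.8, "jaw": -1}]}}

```text
time_s: 1.55
position: [0.5114, 0.0352, 0.4009]
tcp_rot: [180.0, 0.0, 89.9]
contact_force: [1.3, -1.3, -0.6]
finger_gap: 0.0857
finger_force: 0.0
```

```bash
python3 -c "
from h import *
go([.56,.13,.40],90)"
```

```text
shift [0.0949 0.0484 0.0009] turn [ 0.    0.02 -0.09]
```

Request:
{"api": "move_arm", "payload": {"targets": [{"dx": 0.095, "dy": 0.048, "dz": 0, "ax": 0, "ay": 0, "az": 0, "jaw": -1}, {"dx": 0.095, "dy": 0.048, "dz": 0, "ax": 0, "ay": 0, "az": 0, "jaw": -1}, {"dx": 0.095, "dy": 0.048, "dz": 0, "ax": 0, "ay": 0, "az": 0, "jaw": -1}, {"dx": 0.095, "dy": 0.048, "dz": 0, "ax": 0, "ay": 0, "az": 0, "jaw": -1}, {"dx": 0.095, "dy": 0.048, "dz": 0, "ax": 0, "ay": 0, "az": 0, "jaw": -1}]}}

```text
time_s: 2.05
position: [0.5588, 0.1273, 0.4005]
tcp_rot: [-179.9, 0.1, 89.9]
contact_force: [0.4, -0.6, -0.0]
finger_gap: 0.0855
finger_force: 0.0
```

```bash
python3 -c "
from h import *
c=shot('wrist','w1'); print(monitor.sense()['position'],monitor.sense()['tcp_rot'])
cv2.imwrite('pics/w1b.png',cv2.resize(c['color'][:,:,::-1],(800,600),interpolation=cv2.INTER_CUBIC))"
```

```text
[0.55876395 0.12669338 0.40065308] [-1.79957527e+02  7.75544538e-02  8.98337592e+01]
```

View pics/w1b.png

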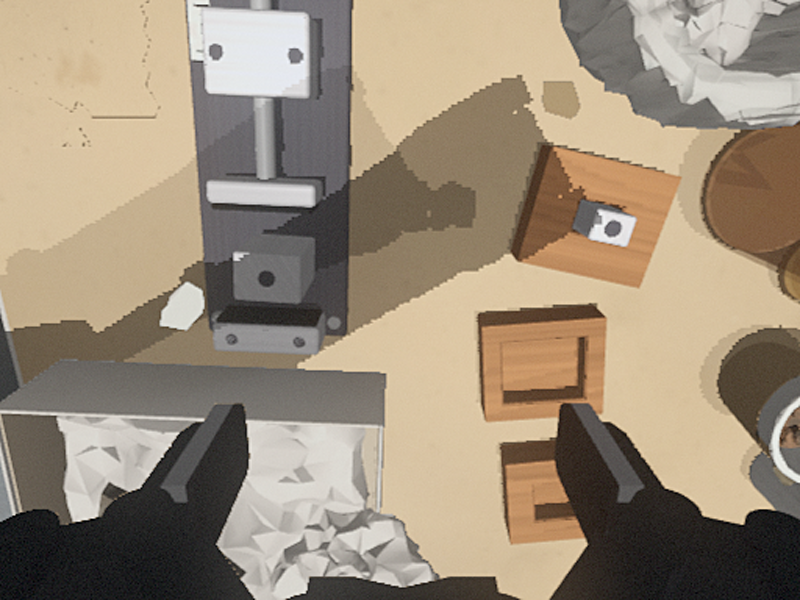

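The wrist view shows the block top near (270,275) of 800x600, its jaws at (265,192) and (268,330), and the big-pocket holder at (543,365). holder_mid is half hidden by a finger at (545,490). I'll measure the block by depth.

```bash
cat >> h.py <<'E'
def rect(c,box,zlo,zhi):  # box u0,u1,v0,v1 ; top-surface rectangle in world xy
    P=pts(c)[box[2]:box[3],box[0]:box[1]]; m=(P[...,2]>zlo)&(P[...,2]<zhi)&(c['range_z'][box[2]:box[3],box[0]:box[1]]>0)
    m=cv2.morphologyEx(m.astype(np.uint8),cv2.MORPH_OPEN,np.ones((3,3)))>0
    q=P[m]; r=cv2.minAreaRect((q[:,:2]*1000).astype(np.float32)); print('n',len(q),'c,size mm,ang',np.round(r[0],1),np.round(r[1],1),round(r[2],1),'z',np.median(q[:,2]).round(4)); return r
E
python3 - <<'E'
from h import *
c=load('w1');f=.64
rect(c,[int(215*f),int(325*f),int(225*f),int(305*f)],.056,.075)
rect(c,[int(200*f),int(330*f),int(172*f),int(212*f)],.035,.052) # moving jaw
rect(c,[int(205*f),int(330*f),int(300*f),int(360*f)],.035,.052) # fixed jaw
rect(c,[int(195*f),int(322*f),0,int(102*f)],.035,.052) # housing
rect(c,[int(470*f),int(620*f),int(300*f),int(425*f)],.018,.034) # big holder
P=pts(c); print(P[int(400*f),int(200*f)],P[int(365*f),int(350*f)])
t=load('top0')
rect(t,[248,276,130,162],.018,.034)
E
```

```text
n 1478 c,size mm,ang [478.7 120.6] [30.2 39.7] 85.6 z 0.0662
n 1313 c,size mm,ang [473.1 165. ] [18.1 65.7] 87.5 z 0.0438
n 1548 c,size mm,ang [468.9  74. ] [23.1 69.5] 87.2 z 0.0449
n 3854 c,size mm,ang [476.7 244.3] [45.1 60.4] 87.4 z 0.0434
n 3056 c,size mm,ang [658.4  40.6] [85.7 76.4] 4.6 z 0.027
[0.42469136 0.03371856 0.05572069] [ 5.18526591e-01  3.31513296e-02 -3.48952075e-05]
n 319 c,size mm,ang [681.1 -69.6] [86.4 74.9] 5.8 z 0.025
```

Request:
{"api": "move_arm", "payload": {"targets": [{"dx": -0.09, "dy": 0.1, "dz": 0.03, "ax": 0, "ay": 0, "az": 0, "jaw": -1}, {"dx": -0.09, "dy": 0.1, "dz": 0.03, "ax": 0, "ay": 0, "az": 0, "jaw": -1}, {"dx": -0.09, "dy": 0.1, "dz": 0.03, "ax": 0, "ay": 0, "az": 0, "jaw": -1}, {"dx": -0.09, "dy": 0.1, "dz": 0.03, "ax": 0, "ay": 0, "az": 0, "jaw": -1}, {"dx": -0.09, "dy": 0.1, "dz": 0.03, "ax": 0, "ay": 0, "az": 0, "jaw": -1}, {"dx": -0.09, "dy": 0.1, "dz": 0.03, "ax": 0, "ay": 0, "az": 0, "jaw": -1}]}}

```text
time_s: 2.7
position: [0.6582, 0.0381, 0.3714]
tcp_rot: [-180.0, -0.0, 89.9]
contact_force: [0.1, 1.0, 0.6]
finger_gap: 0.0848
finger_force: 0.0
```

```bash
python3 - <<'E'
from h import *
c=shot('wrist','w2'); print(monitor.sense()['position'],monitor.sense()['tcp_rot'])
K=c['camera_matrix'];X=c['R']@np.array([.681,-.07,.026])+c['t'];u=(K@X/X[2])[:2];print(u)
u=u.astype(int); x0,y0=max(u[0]-80,0),max(u[1]-60,0)
print(x0,y0);a=c['color'][y0:y0+120,x0:x0+160,::-1]
cv2.imwrite('pics/w2b.png',cv2.resize(a,None,fx=5,fy=5,interpolation=cv2.INTER_CUBIC))
rect(c,[u[0]-65,u[0]+65,u[1]-60,u[1]+60],.018,.034)
E
```

```text
[0.65814369 0.03859284 0.371647  ] [ 1.79975565e+02 -1.16234496e-02  8.99767684e+01]
[279.50436639 268.42003043]
199 208
n 4455 c,size mm,ang [682.2 -69.5] [85.1 76.2] 6.3 z 0.0271
```

View pics/w2b.png

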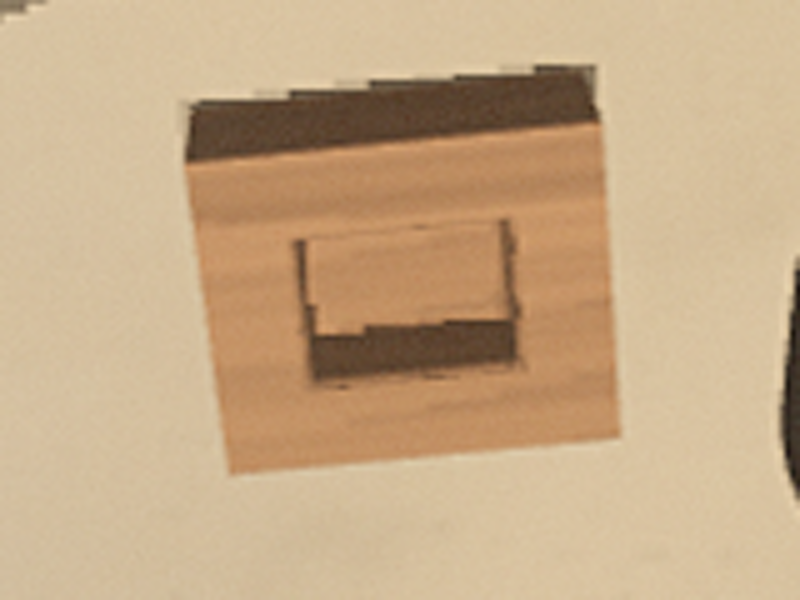

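The crop shows holder_mid: top corners at (187,160), (600,122), (621,437) and (230,474). The pocket mouth corners are at (295,240), (503,221), (519,363) and (312,384).

```bash
python3 - <<'E'
from h import *
c=load('w2')
for q in ([(187,160),(600,122),(621,437),(230,474)],[(295,240),(503,221),(519,363),(312,384)]):
    W=np.array([ray(c,199+u/5-.4,208+v/5-.4,.026) for u,v in q])[:,:2]*1000
    r=cv2.minAreaRect(W.astype(np.float32));e=W[1]-W[0]+W[2]-W[3]
    print(W.mean(0).round(1),np.round(r[1],1),np.degrees(np.arctan2(e[1],e[0])).round(2))
go([.4787,.1206,.35],86)
E
```

```text
[682.  -69.9] [84.7 75.8] 6.07
[681.5 -69.8] [44.1 34.6] 6.27
shift [ 0.0819 -0.1795  0.0216] turn [ 0.02 -0.01  3.98]
```

Request:
{"api": "move_arm", "payload": {"targets": [{"dx": 0.082, "dy": -0.1795, "dz": 0.0, "ax": 0, "ay": 0, "az": 4.2, "jaw": -1}, {"dx": 0.082, "dy": -0.1795, "dz": 0.0, "ax": 0, "ay": 0, "az": 4.2, "jaw": -1}, {"dx": 0.082, "dy": -0.1795, "dz": 0.0, "ax": 0, "ay": 0, "az": 4.2, "jaw": -1}, {"dx": 0.082, "dy": -0.1795, "dz": 0.0, "ax": 0, "ay": 0, "az": 4.2, "jaw": -1}, {"dx": 0.082, "dy": -0.1795, "dz": 0.03, "ax": 0, "ay": 0, "az": 4.2, "jaw": -1}, {"dx": 0.082, "dy": -0.1795, "dz": 0.06, "ax": 0, "ay": 0, "az": 4.2, "jaw": -1}, {"dx": 0.082, "dy": -0.1795, "dz": 0.06, "ax": 0, "ay": 0, "az": 4.2, "jaw": -1}, {"dx": 0.082, "dy": -0.1795, "dz": 0.06, "ax": 0, "ay": 0, "az": 4.2, "jaw": -1}]}}

```text
time_s: 3.55
position: [0.4792, 0.1209, 0.3117]
tcp_rot: [-180.0, 0.0, 85.8]
contact_force: [0.1, -0.6, 0.2]
finger_gap: 0.0853
finger_force: 0.0
```

```bash
python3 - <<'E'
from h import *
c=shot('wrist','w3')
go([.4787,.1206,.205],86); print(monitor.sense()['position'])
K=c['camera_matrix'];X=c['R']@np.array([.4787,.1206,.065])+c['t'];u=(K@X/X[2])[:2].astype(int);print(u)
rect(c,[u[0]-60,u[0]+60,u[1]-60,u[1]+55],.057,.075)
cv2.imwrite('pics/w3b.png',cv2.resize(c['color'][:,:,::-1],(800,600)))
E
```

```text
shift [-0.0004 -0.0011  0.1073] turn [ 0.06 -0.03 -0.23]
[0.47966628 0.12091002 0.31225961]
[257 205]
n 2627 c,size mm,ang [478.1 120.8] [30.6 40. ] 86.4 z 0.0662
```

View pics/w3b.png

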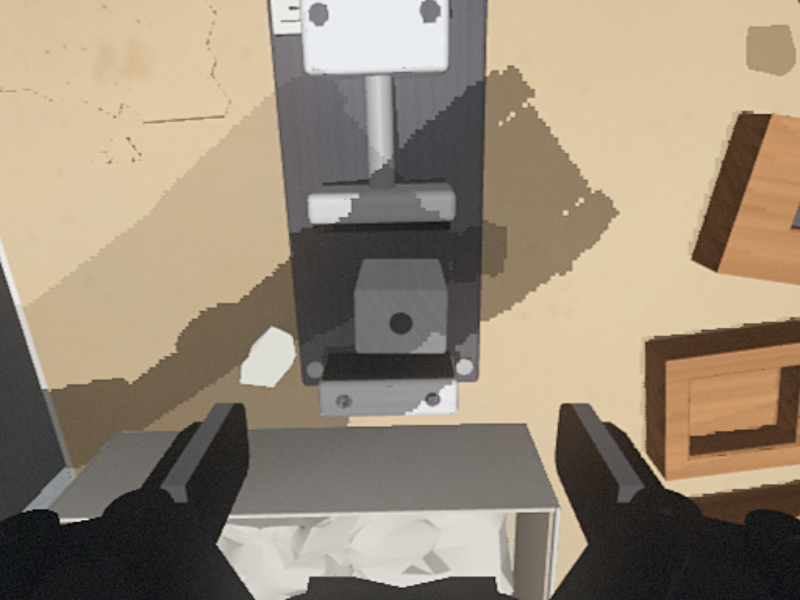

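The block sits centred between the open fingers at (400,310). I descend and grip.

Request:
{"api": "move_arm", "payload": {"targets": [{"dx": 0, "dy": -0.001, "dz": 0.04, "ax": 0, "ay": 0, "az": 0, "jaw": -1}, {"dx": 0, "dy": -0.001, "dz": 0.08, "ax": 0, "ay": 0, "az": 0, "jaw": -1}, {"dx": 0, "dy": -0.001, "dz": 0.107, "ax": 0, "ay": 0, "az": 0, "jaw": -1}, {"dx": 0, "dy": -0.001, "dz": 0.107, "ax": 0, "ay": 0, "az": 0, "jaw": -1}, {"dx": 0, "dy": -0.001, "dz": 0.107, "ax": 0, "ay": 0, "az": 0, "jaw": 1}, {"dx": 0, "dy": -0.001, "dz": 0.107, "ax": 0, "ay": 0, "az": 0, "jaw": 1}, {"dx": 0, "dy": -0.001, "dz": 0.107, "ax": 0, "ay": 0, "az": 0, "jaw": 1}, {"dx": 0, "dy": -0.001, "dz": 0.107, "ax": 0, "ay": 0, "az": 0, "jaw": 1}, {"dx": 0, "dy": -0.001, "dz": 0.107, "ax": 0, "ay": 0, "az": 0, "jaw": 1}, {"dx": 0, "dy": -0.001, "dz": 0.107, "ax": 0, "ay": 0, "az": 0, "jaw": 1}, {"dx": 0, "dy": -0.001, "dz": 0.107, "ax": 0, "ay": 0, "az": 0, "jaw": 1}], "squeeze": 40}}

```text
time_s: 4.7
position: [0.4792, 0.1207, 0.2057]
tcp_rot: [179.8, -0.0, 85.7]
contact_force: [-1.1, -1.0, 9.6]
finger_gap: 0.0398
finger_force: 39.4
```

```bash
python3 - <<'E'
from h import *
p=monitor.sense();print(p['position'],p['tcp_rot'],p['finger_gap'],p['finger_force'])
E
```

```text
[0.47920268 0.12073632 0.2056756 ] [ 1.79833614e+02 -3.55177119e-02  8.57265070e+01] 0.0397630782609968 39.40220654010773
```

Request:
{"api": "move_arm", "payload": {"targets": [{"dx": 0, "dy": 0, "dz": -0.03, "ax": 0, "ay": 0, "az": 0, "jaw": 1}, {"dx": 0, "dy": 0, "dz": -0.07, "ax": 0, "ay": 0, "az": 0, "jaw": 1}, {"dx": 0, "dy": 0, "dz": -0.11, "ax": 0, "ay": 0, "az": 0, "jaw": 1}, {"dx": 0, "dy": 0, "dz": -0.11, "ax": 0, "ay": 0, "az": 0, "jaw": 1}]}}

```text
time_s: 5.1
position: [0.4799, 0.1215, 0.3195]
tcp_rot: [179.5, -0.2, 85.7]
contact_force: [0.6, 0.6, -1.8]
finger_gap: 0.0396
finger_force: 41.7
```

```bash
python3 - <<'E'
from h import *
p=monitor.sense();print(p['contact_force'],p['finger_force'])
go([.682,-.07,.30],96.2)
E
```

```text
[ 0.56865496  0.57704632 -1.83425369] 41.68967306613922
shift [-0.176   0.2156  0.0208] turn [  0.52  -0.12 -10.46]
```

Request:
{"api": "move_arm", "payload": {"targets": [{"dx": -0.044, "dy": 0.054, "dz": 0, "ax": 0, "ay": 0, "az": -3, "jaw": 1}, {"dx": -0.07, "dy": 0.086, "dz": 0, "ax": 0, "ay": 0, "az": -6, "jaw": 1}, {"dx": -0.1, "dy": 0.12, "dz": 0, "ax": 0, "ay": 0, "az": -10.4, "jaw": 1}, {"dx": -0.13, "dy": 0.16, "dz": 0, "ax": 0, "ay": 0, "az": -10.4, "jaw": 1}, {"dx": -0.16, "dy": 0.195, "dz": 0.01, "ax": 0, "ay": 0, "az": -10.4, "jaw": 1}, {"dx": -0.176, "dy": 0.2155, "dz": 0.02, "ax": 0, "ay": 0, "az": -10.4, "jaw": 1}, {"dx": -0.176, "dy": 0.2155, "dz": 0.02, "ax": 0, "ay": 0, "az": -10.4, "jaw": 1}, {"dx": -0.176, "dy": 0.2155, "dz": 0.02, "ax": 0, "ay": 0, "az": -10.4, "jaw": 1}]}}

```text
time_s: 5.9
position: [0.6801, -0.0715, 0.293]
tcp_rot: [-179.9, -0.0, 96.1]
contact_force: [0.5, 1.2, -1.1]
finger_gap: 0.0395
finger_force: 41.6
```

```bash
python3 - <<'E'
from h import *
p=monitor.sense();print(p['position'],p['tcp_rot'])
go([.682,-.07,.25],96.2)
c=shot('wrist','w4'); 
cv2.imwrite('pics/w4b.png',cv2.resize(c['color'][100:340,120:440,::-1],(800,600),interpolation=cv2.INTER_CUBIC))
E
```

```text
[ 0.68011564 -0.07149072  0.29299114] [-1.79915187e+02 -3.47992698e-02  9.60744200e+01]
shift [0.0013 0.0021 0.043 ] turn [-0.08 -0.03 -0.13]
```

View pics/w4b.png

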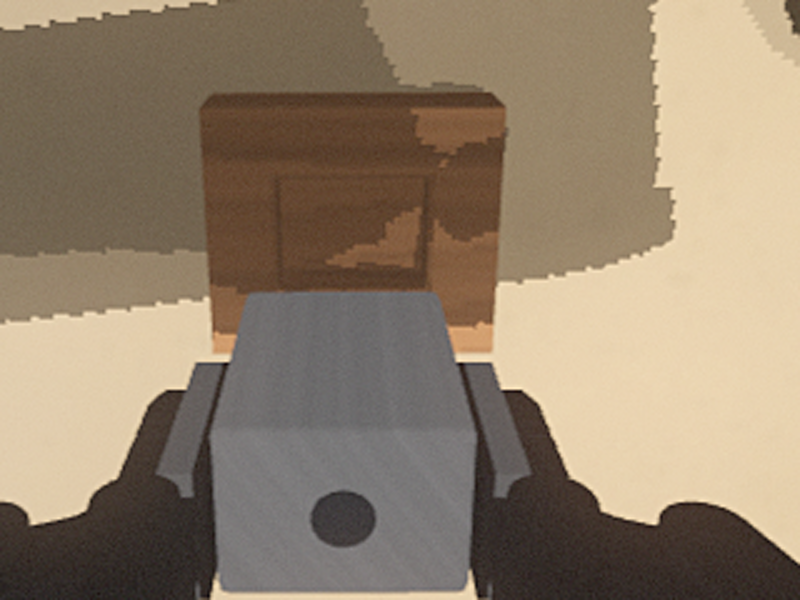

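The held block's top corners in the crop are at (211,430), (476,430), (470,586) and (219,590), with its bottom front edge from (248,293) to (438,291). The pocket mouth corners behind it are at (277,176) and (429,177).

```bash
python3 - <<'E'
from h import *
c=load('w4');P=pts(c)
f=lambda u,v:(120+u/2.5-.3,100+v/2.5-.3)
zt=np.median(P[100+176:100+190,120+110:120+165,2]);print('top z',zt)
W=np.array([ray(c,*f(*q),zt) for q in [(211,430),(476,430),(470,586),(219,590)]]);print((W*1000).round(1),W.mean(0))
B=np.array([ray(c,*f(*q),zt-.055) for q in [(248,293),(438,291)]]);print((B*1000).round(1))
M=np.array([ray(c,*f(*q),.026) for q in [(277,176),(429,177)]]);print((M*1000).round(1))
H=np.array([ray(c,*f(*q),.026) for q in [(200,106),(506,106)]]);print((H*1000).round(1))
a=np.radians(6.2);l=np.array([np.cos(a),np.sin(a)]);s=np.array([-l[1],l[0]])
ctr=np.array([.6818,-.0698])
print('pred mouth back',(ctr+s*.017-l*.022),(ctr+s*.017+l*.022),'block ctr',W.mean(0)[:2],B.mean(0)[:2]-s*.015,'ang',[np.degrees(np.arctan2(*(q[1]-q[0])[1::-1])) for q in (W,B,M,H)])
E
```

```text
top z 0.15346962426424213
[[658.7 -58.5 153.5]
 [697.2 -54.4 153.5]
 [700.6 -82.1 153.5]
 [661.6 -87.1 153.5]] [ 0.67948613 -0.07052955  0.15346962]
[[658.3 -60.   98.5]
 [697.4 -55.3  98.5]]
[[658.4 -54.3  26. ]
 [701.5 -50.   26. ]]
[[635.5 -36.6  26. ]
 [719.9 -27.5  26. ]]
pred mouth back [ 0.65809269 -0.05527542] [ 0.70183533 -0.05052345] block ctr [ 0.67948613 -0.07052955] [ 0.67945882 -0.07258318] ang [np.float64(6.17737795445366), np.float64(6.808399201719083), np.float64(5.751093122601616), np.float64(6.131666841207726)]
```

Request:
{"api": "move_arm", "payload": {"targets": [{"dx": 0.0018, "dy": 0.0025, "dz": 0.03, "ax": 0, "ay": 0, "az": 0, "jaw": 1}, {"dx": 0.0018, "dy": 0.0025, "dz": 0.06, "ax": 0, "ay": 0, "az": 0, "jaw": 1}, {"dx": 0.0018, "dy": 0.0025, "dz": 0.066, "ax": 0, "ay": 0, "az": 0, "jaw": 1}, {"dx": 0.0018, "dy": 0.0025, "dz": 0.066, "ax": 0, "ay": 0, "az": 0, "jaw": 1}, {"dx": 0.0018, "dy": 0.0025, "dz": 0.066, "ax": 0, "ay": 0, "az": 0, "jaw": 1}]}}

```text
time_s: 6.45
position: [0.683, -0.0682, 0.2298]
tcp_rot: [179.9, 0.0, 96.2]
contact_force: [0.5, -0.0, -0.8]
finger_gap: 0.0391
finger_force: 41.5
```

```bash
python3 - <<'E'
from h import *
p=monitor.sense();print(p['position'],p['tcp_rot'],p['contact_force'])
go([.6824,-.0693,.204],96.2)
c=shot('wrist','w5'); 
cv2.imwrite('pics/w5b.png',cv2.resize(c['color'][160:340,140:380,::-1],(800,600),interpolation=cv2.INTER_CUBIC))
E
```

```text
[ 0.68302284 -0.06824647  0.22976583] [1.79882441e+02 5.12974618e-04 9.61844599e+01] [ 0.53616818 -0.04574266 -0.83535496]
shift [-0.001  -0.0008  0.0258] turn [ 0.12  0.   -0.02]
```

View pics/w5b.png

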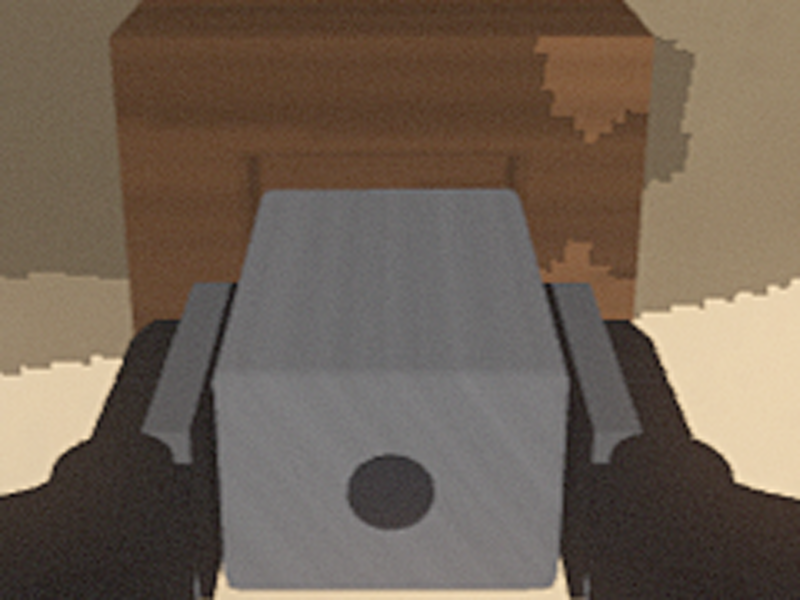

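The block's bottom front edge runs from (263,190) to (517,190). The mouth's back edge runs from (249,155) to (515,155), and the holder's back corners are at (111,38) and (652,38).

```bash
python3 - <<'E'
from h import *
c=load('w5');P=pts(c);f=lambda u,v:(140+u*.3-.35,160+v*.3-.35)
zt=np.median(P[160+120:160+130,140+80:140+155,2]);print('top z',zt)
R=Ro.from_euler('xyz',[180,0,96.2],degrees=True).as_matrix(); o=np.array([.68302,-.06825,0])
for n,qs,z in [('bottom',[(263,190),(517,190)],zt-.055),('mouth',[(249,155),(515,155)],.026),('hold',[(111,38),(652,38)],.026),('topf',[(214,375),(568,375)],zt),('topr',[(228,585),(553,585)],zt)]:
    W=np.array([ray(c,*f(*q),z) for q in qs]);print(n,((W-o)@R*1000)[:,:2].round(1).tolist())
E
```

```text
top z 0.09030497638397378
bottom [[13.8, -19.9], [13.8, 19.5]]
mouth [[16.0, -23.1], [16.0, 20.1]]
hold [[35.7, -44.0], [35.7, 40.9]]
topf [[14.9, -19.5], [14.9, 19.3]]
topr [[-13.3, -19.3], [-13.3, 18.9]]
```

Request:
{"api": "move_arm", "payload": {"targets": [{"dx": -0.0003, "dy": -0.0014, "dz": 0.0, "ax": 0, "ay": 0, "az": 0, "jaw": 1}, {"dx": -0.0003, "dy": -0.0014, "dz": 0.006, "ax": 0, "ay": 0, "az": 0, "jaw": 1}, {"dx": -0.0003, "dy": -0.0014, "dz": 0.012, "ax": 0, "ay": 0, "az": 0, "jaw": 1}, {"dx": -0.0003, "dy": -0.0014, "dz": 0.016, "ax": 0, "ay": 0, "az": 0, "jaw": 1}, {"dx": -0.0003, "dy": -0.0014, "dz": 0.016, "ax": 0, "ay": 0, "az": 0, "jaw": 1}]}}

```text
time_s: 7.0
position: [0.6809, -0.0695, 0.2109]
tcp_rot: [-179.9, -0.0, 96.1]
contact_force: [0.2, 1.0, -1.4]
finger_gap: 0.0396
finger_force: 41.5
```

```bash
python3 - <<'E'
from h import *
p=monitor.sense();print(p['position'],p['tcp_rot'],p['contact_force'],p['wrist_torque'])
go([.6818,-.0689,.203],96.2)
E
```

```text
[ 0.68087631 -0.06946412  0.21085943] [-1.79905215e+02 -9.95666658e-03  9.61453136e+01] [ 0.19263756  0.98595993 -1.36906745] [ 0.00528967  0.00994216 -0.00389482]
shift [0.0005 0.001  0.0079] turn [-0.09 -0.01 -0.05]
```

Request:
{"api": "move_arm", "payload": {"targets": [{"dx": 0.0002, "dy": 0.0004, "dz": 0.004, "ax": 0, "ay": 0, "az": 0, "jaw": 1}, {"dx": 0.0002, "dy": 0.0004, "dz": 0.007, "ax": 0, "ay": 0, "az": 0, "jaw": 1}, {"dx": 0.0002, "dy": 0.0004, "dz": 0.0085, "ax": 0, "ay": 0, "az": 0, "jaw": 1}, {"dx": 0.0002, "dy": 0.0004, "dz": 0.0085, "ax": 0, "ay": 0, "az": 0, "jaw": 1}]}}

```text
time_s: 7.4
position: [0.6816, -0.0691, 0.2038]
tcp_rot: [180.0, 0.0, 96.1]
contact_force: [-2.2, -1.0, 2.8]
finger_gap: 0.0395
finger_force: 42.0
```

```bash
python3 - <<'E'
from h import *
p=monitor.sense();print(p['position'],p['tcp_rot'],p['contact_force'],p['wrist_torque'])
E
```

```text
[ 0.68163334 -0.06909114  0.20381158] [1.79999868e+02 1.00405997e-02 9.61421731e+01] [-2.20864769 -1.03478313  2.76930887] [-0.02724421  0.3581834   0.06540022]
```

Request:
{"api": "move_arm", "payload": {"targets": [{"dx": 0, "dy": 0, "dz": 0.0015, "ax": 0, "ay": 0, "az": 0, "jaw": 1}, {"dx": 0, "dy": 0, "dz": 0.0015, "ax": 0, "ay": 0, "az": 0, "jaw": 1}]}}

```text
time_s: 7.6
position: [0.6816, -0.069, 0.2038]
tcp_rot: [180.0, 0.0, 96.1]
contact_force: [-6.6, -0.8, 15.6]
finger_gap: 0.0396
finger_force: 43.6
```

Request:
{"api": "move_arm", "payload": {"targets": [{"dx": 0, "dy": 0, "dz": 0, "ax": 0, "ay": 0, "az": 0, "jaw": -1}, {"dx": 0, "dy": 0, "dz": 0, "ax": 0, "ay": 0, "az": 0, "jaw": -1}, {"dx": 0, "dy": 0, "dz": 0, "ax": 0, "ay": 0, "az": 0, "jaw": -1}, {"dx": 0, "dy": 0, "dz": 0, "ax": 0, "ay": 0, "az": 0, "jaw": -1}, {"dx": 0, "dy": 0, "dz": 0, "ax": 0, "ay": 0, "az": 0, "jaw": -1}, {"dx": 0, "dy": 0, "dz": 0, "ax": 0, "ay": 0, "az": 0, "jaw": -1}, {"dx": 0, "dy": 0, "dz": -0.05, "ax": 0, "ay": 0, "az": 0, "jaw": -1}, {"dx": 0, "dy": 0, "dz": -0.1, "ax": 0, "ay": 0, "az": 0, "jaw": -1}, {"dx": 0, "dy": 0, "dz": -0.14, "ax": 0, "ay": 0, "az": 0, "jaw": -1}, {"dx": 0, "dy": 0, "dz": -0.14, "ax": 0, "ay": 0, "az": 0, "jaw": -1}, {"dx": 0, "dy": 0, "dz": -0.14, "ax": 0, "ay": 0, "az": 0, "jaw": -1}]}}

```text
time_s: 8.7
position: [0.6818, -0.0691, 0.3431]
tcp_rot: [179.9, 0.0, 96.1]
contact_force: [-0.4, -0.6, -1.4]
finger_gap: 0.0859
finger_force: 0.0
```

```bash
python3 - <<'E'
from h import *
c=shot('wrist','w6')
K=c['camera_matrix'];X=c['R']@np.array([.6818,-.0693,.063])+c['t'];u=(K@X/X[2])[:2].astype(int);print(u)
rect(c,[u[0]-50,u[0]+50,u[1]-50,u[1]+50],.045,.085)
# handle target: clamp frame
P=np.array([[473.1,165.],[468.9,74],[476.7,244.3]]);d=np.array([.0457,.999]);print(P@np.array([.999,-.0457]))
print(P[2]+d*(22.5+14+7))
E
```

```text
[256 189]
n 2213 c,size mm,ang [681.5 -69.2] [39.9 30.7] 6.4 z 0.0642
[465.0864  465.0493  465.05879]
[478.68795 287.7565 ]
```

The block is home: its centre (681.5,-69.2) is within 0.5 mm of the pocket centre, and its top is at z≈0.063. Now I go above the handle, with yaw 177.4 so the fingers close along the clamp.

```bash
python3 - <<'E'
from h import *
go([.4787,.2878,.345],177.4)
print(monitor.sense()['joints'])
E
```

```text
shift [ 0.3767 -0.1633 -0.0035] turn [-4.000e-02 -1.000e-02 -8.127e+01]
[ 19.44704549  36.81165489 -30.04878536  83.18323619  19.32171389
  65.20062216  -7.64605898]
```

Request:
{"api": "move_arm", "payload": {"targets": [{"dx": 0.377, "dy": -0.163, "dz": 0, "ax": 0, "ay": 0, "az": -81.3, "jaw": -1}, {"dx": 0.377, "dy": -0.163, "dz": 0, "ax": 0, "ay": 0, "az": -81.3, "jaw": -1}, {"dx": 0.377, "dy": -0.163, "dz": 0, "ax": 0, "ay": 0, "az": -81.3, "jaw": -1}, {"dx": 0.377, "dy": -0.163, "dz": 0, "ax": 0, "ay": 0, "az": -81.3, "jaw": -1}, {"dx": 0.377, "dy": -0.163, "dz": 0, "ax": 0, "ay": 0, "az": -81.3, "jaw": -1}, {"dx": 0.377, "dy": -0.163, "dz": 0, "ax": 0, "ay": 0, "az": -81.3, "jaw": -1}, {"dx": 0.377, "dy": -0.163, "dz": 0, "ax": 0, "ay": 0, "az": -81.3, "jaw": -1}, {"dx": 0.377, "dy": -0.163, "dz": 0, "ax": 0, "ay": 0, "az": -81.3, "jaw": -1}, {"dx": 0.377, "dy": -0.163, "dz": 0, "ax": 0, "ay": 0, "az": -81.3, "jaw": -1}, {"dx": 0.377, "dy": -0.163, "dz": 0, "ax": 0, "ay": 0, "az": -81.3, "jaw": -1}, {"dx": 0.377, "dy": -0.163, "dz": 0, "ax": 0, "ay": 0, "az": -81.3, "jaw": -1}, {"dx": 0.377, "dy": -0.163, "dz": 0, "ax": 0, "ay": 0, "az": -81.3, "jaw": -1}]}}

```text
time_s: 9.95
position: [0.4793, 0.2876, 0.3407]
tcp_rot: [-179.9, -0.1, 177.3]
contact_force: [1.3, 0.8, -0.1]
finger_gap: 0.0852
finger_force: 0.0
```

```bash
python3 - <<'E'
from h import *
go([.4787,.2878,.345],177.4)
print(monitor.sense()['joints'])
c=shot('wrist','w7')
cv2.imwrite('pics/w7b.png',cv2.resize(c['color'][:,:,::-1],(800,600),interpolation=cv2.INTER_CUBIC))
E
```

```text
shift [ 0.0007  0.0002 -0.0043] turn [-0.06 -0.11 -0.12]
[  0.69044961  32.62074788 -54.02204511 100.94216116  29.55019461
  62.01352734  23.77043809]
```

View pics/w7b.png

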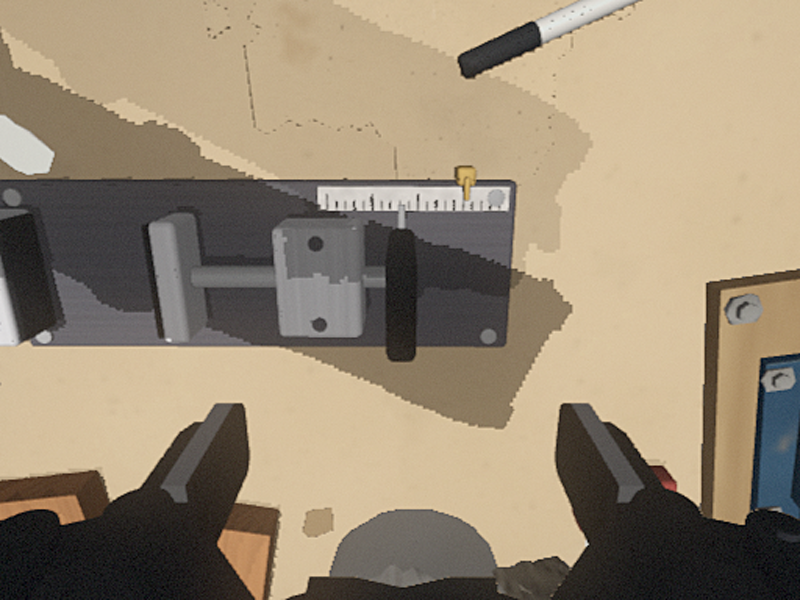

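The pointer tip is at (402,207), the brass index at (466,190) on the scale strip, and the handle at (401,295). I'll take one enlarged crop for the pull distance.

```bash
python3 - <<'E'
from h import *
c=load('w7')
cv2.imwrite('pics/w7c.png',cv2.resize(c['color'][100:175,230:330,::-1],(800,600),interpolation=cv2.INTER_CUBIC))
rect(c,[235,280,145,240],.075,.1)
E
```

```text
n 1349 c,size mm,ang [477.8 288.1] [13.7 49. ] 87.6 z 0.0868
```

View pics/w7c.png

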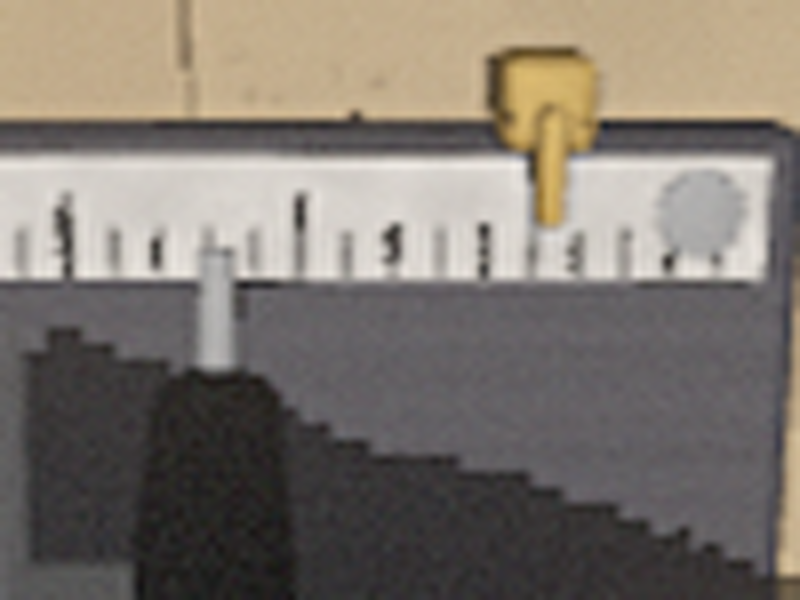

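The pointer tip is at (217,255) and the brass fin tip at (551,225) in the crop.

```bash
python3 - <<'E'
from h import *
c=load('w7');f=lambda u,v:(230+u/8-.44,100+v/8-.44)
d=np.array([.0457,.999,0]);hc=np.array([.4787,.2878,0])
p=ray(c,*f(217,255),.015);print(p,(p-hc)@d)
for z in (.015,.019,.023): q=ray(c,*f(551,225),z);print(z,q,(q-p)@d)
go([.4782,.2878,.222],177.4)
E
```

```text
[0.44162301 0.28990769 0.015     ] 0.00041116809367889743
0.015 [0.4401037  0.32568473 0.015     ] 0.03567182703142532
0.019 [0.4395199  0.32523547 0.019     ] 0.0351963406251278
0.023 [0.43893611 0.32478622 0.023     ] 0.03472085421883028
shift [0.0011 0.0003 0.119 ] turn [-0.05 -0.07 -0.14]
```

Request:
{"api": "move_arm", "payload": {"targets": [{"dx": 0.001, "dy": 0, "dz": 0.04, "ax": 0, "ay": 0, "az": 0, "jaw": -1}, {"dx": 0.001, "dy": 0, "dz": 0.08, "ax": 0, "ay": 0, "az": 0, "jaw": -1}, {"dx": 0.001, "dy": 0, "dz": 0.117, "ax": 0, "ay": 0, "az": 0, "jaw": -1}, {"dx": 0.001, "dy": 0, "dz": 0.117, "ax": 0, "ay": 0, "az": 0, "jaw": -1}, {"dx": 0.001, "dy": 0, "dz": 0.117, "ax": 0, "ay": 0, "az": 0, "jaw": 1}, {"dx": 0.001, "dy": 0, "dz": 0.117, "ax": 0, "ay": 0, "az": 0, "jaw": 1}, {"dx": 0.001, "dy": 0, "dz": 0.117, "ax": 0, "ay": 0, "az": 0, "jaw": 1}, {"dx": 0.001, "dy": 0, "dz": 0.117, "ax": 0, "ay": 0, "az": 0, "jaw": 1}, {"dx": 0.001, "dy": 0, "dz": 0.117, "ax": 0, "ay": 0, "az": 0, "jaw": 1}, {"dx": 0.001, "dy": 0, "dz": 0.117, "ax": 0, "ay": 0, "az": 0, "jaw": 1}, {"dx": 0.001, "dy": 0, "dz": 0.117, "ax": 0, "ay": 0, "az": 0, "jaw": 1}, {"dx": 0.001, "dy": 0, "dz": 0.117, "ax": 0, "ay": 0, "az": 0, "jaw": 1}], "squeeze": 60}}

```text
time_s: 11.2
position: [0.4785, 0.2879, 0.2259]
tcp_rot: [-179.9, 0.1, 177.4]
contact_force: [-2.0, -3.9, 9.4]
finger_gap: 0.0133
finger_force: 58.9
```

```bash
python3 - <<'E'
from h import *
p=monitor.sense();print(p['position'],p['tcp_rot'],p['contact_force'])
x=p['position']+.035*np.array([.0457,.999,0]); go(x,p['tcp_rot'][2])
E
```

```text
[0.47851214 0.28788799 0.22592404] [-1.79947206e+02  6.91943353e-02  1.77390378e+02] [-1.98811995 -3.92834163  9.39162766]
shift [-0.     0.035 -0.   ] turn [-0.05  0.07 -0.  ]
```

Request:
{"api": "move_arm", "payload": {"targets": [{"dx": 0, "dy": 0.005, "dz": 0, "ax": 0, "ay": 0, "az": 0, "jaw": 1}, {"dx": 0, "dy": 0.011, "dz": 0, "ax": 0, "ay": 0, "az": 0, "jaw": 1}, {"dx": 0, "dy": 0.017, "dz": 0, "ax": 0, "ay": 0, "az": 0, "jaw": 1}, {"dx": 0, "dy": 0.023, "dz": 0, "ax": 0, "ay": 0, "az": 0, "jaw": 1}, {"dx": 0, "dy": 0.029, "dz": 0, "ax": 0, "ay": 0, "az": 0, "jaw": 1}, {"dx": 0, "dy": 0.034, "dz": 0, "ax": 0, "ay": 0, "az": 0, "jaw": 1}, {"dx": 0, "dy": 0.0355, "dz": 0, "ax": 0, "ay": 0, "az": 0, "jaw": 1}, {"dx": 0, "dy": 0.0355, "dz": 0, "ax": 0, "ay": 0, "az": 0, "jaw": 1}, {"dx": 0, "dy": 0.0355, "dz": 0, "ax": 0, "ay": 0, "az": 0, "jaw": 1}, {"dx": 0, "dy": 0.0355, "dz": 0, "ax": 0, "ay": 0, "az": 0, "jaw": 1}, {"dx": 0, "dy": 0.0355, "dz": 0, "ax": 0, "ay": 0, "az": 0, "jaw": 1}]}}

```text
time_s: 12.3
position: [0.4802, 0.3225, 0.2259]
tcp_rot: [-179.8, 0.1, 177.4]
contact_force: [-2.1, -9.1, 12.8]
finger_gap: 0.0134
finger_force: 59.4
```

```bash
python3 - <<'E'
from h import *
p=monitor.sense();d=np.array([.0457,.999,0])
print(p['position'],p['contact_force'],p['finger_force'],(p['position']-[.47851,.28789,.2259])@d)
c=shot('wrist','w8');K=c['camera_matrix'];X=c['R']@np.array([.44,.325,.018])+c['t'];u=(K@X/X[2])[:2].astype(int)
x0,y0=max(u[0]-40,0),max(u[1]-30,0);print(u,x0,y0)
cv2.imwrite('pics/w8c.png',cv2.resize(c['color'][y0:y0+60,x0:x0+80,::-1],None,fx=10,fy=10,interpolation=cv2.INTER_CUBIC))
E
```

```text
[0.48019274 0.32246971 0.22590023] [-2.14400346 -9.07655463 12.80679253] 59.37146544456482 0.03462202897472398
[257 159] 217 129
```

View pics/w8c.png

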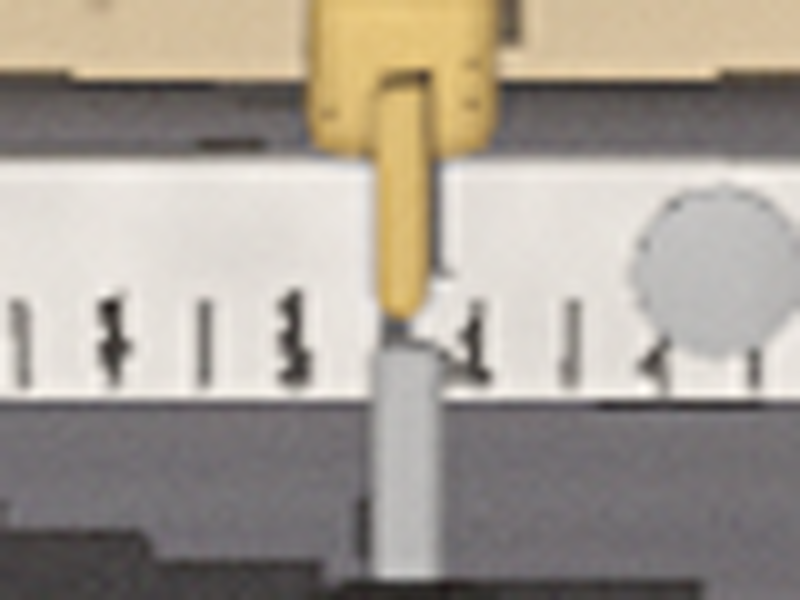

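The pointer tip at (407,345) is level with the brass fin tip at (403,315), within about 0.3 mm. I hold briefly, then hand in.

Request:
{"api": "move_arm", "payload": {"targets": [{"dx": 0, "dy": 0, "dz": 0, "ax": 0, "ay": 0, "az": 0, "jaw": 1}, {"dx": 0, "dy": 0, "dz": 0, "ax": 0, "ay": 0, "az": 0, "jaw": 1}, {"dx": 0, "dy": 0, "dz": 0, "ax": 0, "ay": 0, "az": 0, "jaw": 1}, {"dx": 0, "dy": 0, "dz": 0, "ax": 0, "ay": 0, "az": 0, "jaw": 1}, {"dx": 0, "dy": 0, "dz": 0, "ax": 0, "ay": 0, "az": 0, "jaw": 1}]}}

```text
time_s: 12.85
position: [0.4802, 0.3225, 0.2259]
tcp_rot: [-179.8, 0.1, 177.4]
contact_force: [-2.3, -8.9, 12.6]
finger_gap: 0.013
finger_force: 59.4
```

```bash
python3 -c "
from h import *
print(monitor.sense()['position']); print(ticket.close_job())"
```

```text
[0.48019758 0.32245822 0.22588636]
the job is handed in; nothing more can be done
None
```

I handed the job in at about 13 s, with no verdict returned: the setting block measured fully home and released in its own holder, and the gripper is holding the handle with the pointer level with the brass index to within about 0.5 mm.

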